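# Pour the friction rods into their grooved rack

## Task

Get the electrostatics demonstration ready: take the white scoop that holds the red and the black friction rod by its blue handle, and gently pour both rods from just above into the wooden rack, so that they roll out and each settles in a groove of its own. Then set the empty scoop back down upright on the bench top and let go of it.

Things in the scene. Friction and masses are not known exactly. Their poses are not given: they have to be found in the camera images.
- scoop: White scoop (loose, 0.25 kg) with the red and black rods. Origin: centre of underside. 90 deep (x), 204 wide (y). Side -x is open, no lip: floor edge at x -45, 26 up; floor falls 12 deg to the back wall (x 33 to 45, 26 high), so rods stay in until -x dips over 12 deg. Side walls 40 high. Blue handle: upright plate on back wall, x 33 to 45 (12 thick, pinch this), y +-30, 26 to 102 up. All mm
- rack: Fixed light-wood rack, dark half-round ridges. Origin: centre of underside. 150 (x) by 254 (y). Five grooves along y at x -48, -24, 0, 24, 48; groove floor 10 up, ridge tops 16. Stop wall at -x end (x -75 to -65) 44 high; wall at +x end (x 66 to 75), poured over, 20 high; end walls |y| 115 to 127, 24 high. A seated rod's axis is 18 up. All mm
- rod_red: Red plastic rod with round ends, 16 mm in diameter, 180 mm long, 45 g, loose in the scoop, against its back wall and parallel to the scoop's y. Origin: its middle, on the axis; y runs along the rod; x and z turn as it rolls.
- rod_black: Black plastic rod of the same size (16 mm by 180 mm, 45 g), lying beside the red one in the scoop. Origin: its middle, on the axis; y runs along the rod; x and z turn as it rolls.
There are look-alikes about, which are no part of the job. What is shaped like the rod_red but pink or yellow is not meant.

How it is judged:
On the way:
1. the scoop is tipped by more than 12 degrees, off the bench and over the rack (angle between scoop's own z axis and vertical above 0.2 rad and horizontal distance between scoop and rack below 0.22 m and height (world z) of scoop above 0.02 m), for 0.1 s.
At the end, for the whole second after the job is handed in: Both rods at rest in the rack, each down in its own groove (axis under 21.5 mm above the rack's underside), within 7 degrees of parallel and 35 mm of centred; the scoop released, upright within 4.5 degrees, still, its underside within 6 mm of the bench top (z of rod_red in the frame of rack between 0.01 and 0.0215 m and x of rod_red in the frame of rack between -0.062 and 0.062 m and y of rod_red in the frame of rack between -0.035 and 0.035 m and angle between the y axis of each of rod_red, rod_black and the y axis of rack, either way round below 0.12 rad and linear speed of each of rod_red, rod_black below 0.03 m/s and z of rod_black in the frame of rack between 0.01 and 0.0215 m and x of rod_black in the frame of rack between -0.062 and 0.062 m and y of rod_black in the frame of rack between -0.035 and 0.035 m and angle between scoop's own z axis and vertical below 0.08 rad and height (world z) of scoop between -0.006 and 0.006 m and linear speed of scoop below 0.02 m/s); the robot touches nothing.
It fails at once if a rod is thrown or dropped hard (faster than 1.6 m/s) (linear speed of any of rod_red, rod_black above 1.6 m/s).
It also fails if it takes over 51 s, if anything falls off the work surface, if the arm or the gripper's body presses on something with over 40 N, if the wrist force passes 120 N, or if a joint passes its speed limit or range.

## Robot

A 6-joint arm with a two-finger parallel gripper is mounted at the origin on the work surface. World frame = base frame: x ahead of the robot, y to its left, z up, the work surface at z = 0. Lengths are in m, angles in rad, forces in N, time in s.
With the tool pointing down it reaches from about 0.3 to 0.875 m from the base axis. Payload 6.4 kg.
Tool frame: the origin (TCP) lies at the very end of the fingers, on their centre line; the grasp point (between the pads) lies 19 mm behind it; z points along the fingers, y is the line along which they close (so a half turn about z gives the same grasp; the last joint's range is limited). The gripper opens to 85 mm and grips with 20 to 120 N. Pads are 22 mm wide; open, the fingers measure 114 mm over their backs; the gripper's body (76 mm by 85 mm) begins 54 mm behind the grasp point. The pads swing forward as they close: fully open they stand 13 mm farther back than shut.
Start: joints at [-1.382, 0.181, 1.607, -0, 1.354, -0.206], TCP at [0.221, -0.531, 0.231] pointing down, gripper open.
Joint ranges: [-2.99, 2.99], [-0.89, 2.07], [0.3, 2.58], [-1.14, 4.28], [0, 2.63], [-3.12, 3.12]. Speed limits (rad/s): [2.57, 2.57, 3.01, 3.14, 3.14, 3.14].

## Interface

Orientations are given as a unit quaternion [w, x, y, z].
In Python, from bench import ctrl gives the robot as it stands.
- The arm moves only by the tool jog_arm, never from a script. Its argument "series" is a list that holds one entry, the list of rows, each a list of 7 numbers: the shift along the tool's x, y, z in mm, then the turn, a rotation vector about the tool's x, y, z in rad, then the finger opening in mm, from 0 to 85.4. In form: [[[tx, ty, tz, rx, ry, rz, gripper], ...]]. A call has exactly 10 rows; each row shifts and turns the commanded pose from where the row before left it, along the tool's axes as they then stand; what a row does not reach is not made up. A row lasts 1/10 s, in which the tool goes at most 50 mm and 8.59 degrees, less where a joint would pass 70% of its speed; a pose out of reach is approached as far as the arm can. A call with a gripper value outside its range is refused whole. The fingers move at their own pace and stop on an object; the grip force is fixed at half the most. Time passes only in rows, so rows that do not move let the fingers close, or fill a call up. It gives the time, the measured TCP pose, the force, the opening and the grip force at its end, in the units of the state.
- ctrl.get_obs(): the state, without advancing time (a new reading comes with each control period).
- ctrl.camera(name): name is "scene" or "side" or "wrist"; returns a dict with "frame" (384x512x3 uint8, blue, green, red), "z_map" (384x512 float32, m along the optical axis (not along the pixel's ray), 0 where there is no reading), "fx", "fy", "cx", "cy" (pixels), "xyz" and "rotation" of the camera in the world. Camera axes: x right, y down, z forward; pixel columns grow to the right and rows downward; lengths in m; the calibration is good to about 2 mm. The wrist camera is an equidistant fisheye: a pixel r from the principal point sees the ray r / f radians off the axis. A picture is of the moment at which its call begins.
- ctrl.hand_in(): hands the job in; it is judged then, once.
The state is a dict: "time_s": time; "q": joint angles; "dq": joint speeds; "joint_efforts": joint torques, N m; "eef_pos": TCP position; "eef_rot": TCP orientation; "wrist_force": force on the tool from outside, world axes, zero at the start; "torque": the same for the moment, N m; "opening": opening from 0.0 (shut) to 1.0 (fully open); "grasp_force": force on a finger pad.
Only numpy, scipy, OpenCV 4.12 (cv2) and the standard library are available. Lean on these libraries where they do the work, as an engineer would, in place of code of your own. Each camera call takes 0.05 s, during which the arm holds its last target. There are 200 camera calls.

## Working session

There is one attempt and no reset: what is moved stays moved. The work goes in short steps, Python scripts to look and compute and a tool call to move; the robot and the scene stay as the last step left them, time stands still between calls to the robot, and variables do not carry over. Pictures are saved under pics/ and viewed, at most 10 in all, crops included, and the job is handed in when it is done.

Besides the shell and the picture viewer there is one more tool, called after ">>>" as name(argument=value, ...), one argument or row to a line, values as JSON. jog_arm: Moves the arm, as the interface text tells. Its arguments: {"type":"object","properties":{"series":{"type":"array"}},"required":["series"]}

```bash
mkdir -p pics; ls; cat > h.py <<'E'
import numpy as np,cv2
from bench import ctrl
from scipy.spatial.transform import Rotation as R
def q2r(q): return R.from_quat([q[1],q[2],q[3],q[0]])
def cam(n):
    c=ctrl.camera(n); r=np.array(c["rotation"],float)
    c["R"]=r if r.shape==(3,3) else q2r(r).as_matrix(); return c
def cloud(c):
    z=c["z_map"]; v,u=np.mgrid[:z.shape[0],:z.shape[1]]
    p=np.dstack([(u-c["cx"])/c["fx"]*z,(v-c["cy"])/c["fy"]*z,z])
    P=p@c["R"].T+np.array(c["xyz"]); P[z==0]=np.nan; return P
E
python3 - <<'E'
from h import *
a=cam("scene");b=cam("side")
cv2.imwrite("pics/a.png",a["frame"]);cv2.imwrite("pics/b.png",b["frame"])
np.savez("v.npz",A=cloud(a),B=cloud(b),a=a["frame"],b=b["frame"])
print(a["xyz"],a["rotation"],b["xyz"],ctrl.get_obs())
E
```

```text
pics
[ 0.9242982  -0.62739907  1.22749175] [-0.29424689  0.91760077  0.25597858 -0.07682817] [0.15563844 0.91259474 0.68834108] {'time_s': 0.1, 'q': array([-1.38231720e+00,  1.81449757e-01,  1.60788624e+00, -6.07657938e-06,
        1.35378828e+00, -2.06303227e-01]), 'dq': array([-0.00041771, -0.00082382, -0.00258329, -0.00176847, -0.00066681,
       -0.00012083]), 'joint_efforts': array([ 1.17016825e-03, -4.45874441e+01, -3.52237487e+01, -1.92289644e-04,
        4.19577817e-03,  2.49597872e-05]), 'eef_pos': array([ 0.22106984, -0.53028352,  0.23049431]), 'eef_rot': array([-7.65809762e-04,  9.80581119e-01,  1.96112422e-01,  3.85847063e-06]), 'wrist_force': array([-0.42123008,  1.30090373, -0.34217452]), 'torque': array([-0.01797377, -0.03092764, -0.00094602]), 'grasp_force': 0.0, 'opening': 0.9988487464250024}
```

View pics/a.png

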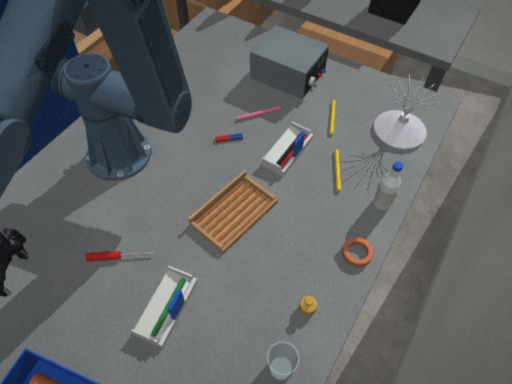

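View pics/b.png

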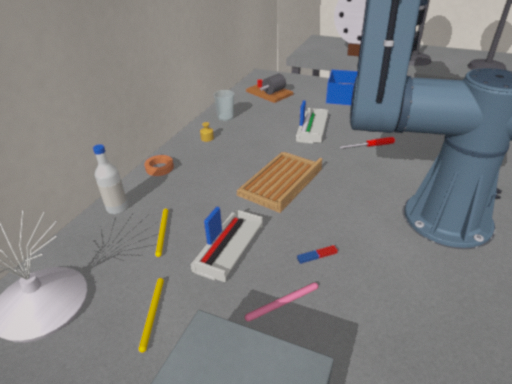

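Candidates: scoop at scene (287,149), holding red and black rods, and the scoop at (165,305), holding a green rod. I choose (287,149). The pink rod (258,114) and the yellow rods (333,118) and (338,170) are look-alikes. The rack is at (233,210). Next I check the choice in a crop and measure.

```bash
python3 - <<'E'
from h import *
d=np.load("v.npz");A,B,a,b=d["A"],d["B"],d["a"],d["b"]
ca=cv2.resize(a[110:260,180:330],(500,500),interpolation=2);cb=cv2.resize(b[195:285,185:275],(300,500)) 
cb=cv2.resize(b[140:285,180:330],(500,500),interpolation=2)
cv2.imwrite("pics/c.png",np.hstack([ca[:, :400],cb[:, :400]]))
def rep(n,P,m):
    p=P[m];p=p[np.isfinite(p).all(1)]
    r=cv2.minAreaRect((p[:,:2]*1000).astype(np.float32))
    print(n,len(p),"rect",r,cv2.boxPoints(r).round(0).tolist(),"z",np.percentile(p[:,2],[2,50,98]).round(4),"mean",p.mean(0).round(4))
for n,P,I,s,k in(("A",A,a,(110,180,235,320),(165,250,185,280)),("B",B,b,(205,280,190,268),(145,210,235,328))):
    h=cv2.cvtColor(I,cv2.COLOR_BGR2HSV).astype(int);H,S,V=h[...,0],h[...,1],h[...,2]
    v,u=np.mgrid[:384,:512]
    box=lambda q:(v>=q[0])&(v<q[1])&(u>=q[2])&(u<q[3])
    z=P[...,2]
    rep(n+" scoop",P,box(s)&(z>.010))
    rep(n+" white",P,box(s)&(S<60)&(V>120)&(z>.012))
    rep(n+" blue",P,box(s)&(H>100)&(H<130)&(S>120)&(z>.03))
    rep(n+" red",P,box(s)&((H<8)|(H>172))&(S>150)&(z>.012))
    rep(n+" rack",P,box(k)&(z>.006)&(z<.06)&(S>70)&(H>5)&(H<30))
    rep(n+" stop",P,box(k)&(z>.034)&(z<.06)&(S>70)&(H>5)&(H<30))
E
```

```text
A scoop 1568 rect ((449.11676025390625, 313.11962890625), (276.0514221191406, 347.109375), 32.75575637817383) [[239.0, 384.0], [427.0, 92.0], [659.0, 242.0], [471.0, 534.0]] z [0.0117 0.0253 0.1005] mean [0.4816 0.3057 0.0305]
A white 764 rect ((458.4908142089844, 301.93780517578125), (272.13720703125, 295.04949951171875), 32.61238479614258) [[264.0, 353.0], [423.0, 104.0], [653.0, 251.0], [494.0, 500.0]] z [0.0149 0.0237 0.0419] mean [0.4873 0.3199 0.025 ]
A blue 155 rect ((539.7470092773438, 317.84393310546875), (64.88992309570312, 12.775229454040527), 83.87384033203125) [[530.0, 286.0], [543.0, 285.0], [550.0, 349.0], [537.0, 351.0]] z [0.0319 0.0801 0.1047] mean [0.5401 0.3094 0.0762]
A red 69 rect ((524.64794921875, 316.749755859375), (166.1436309814453, 15.067573547363281), 84.85417938232422) [[510.0, 235.0], [525.0, 233.0], [540.0, 399.0], [525.0, 400.0]] z [0.0223 0.0277 0.034 ] mean [0.5222 0.2831 0.0276]
A rack 3529 rect ((477.09564208984375, 5.4613800048828125), (258.0749816894531, 153.08738708496094), 78.53726959228516) [[376.0, -106.0], [526.0, -136.0], [578.0, 117.0], [
[... 1027 characters left out ...]
ct ((518.9028930664062, 319.182373046875), (170.32142639160156, 16.960933685302734), 86.96894073486328) [[506.0, 235.0], [523.0, 234.0], [532.0, 404.0], [515.0, 405.0]] z [0.0245 0.0288 0.0326] mean [0.5202 0.3245 0.0287]
B rack 2735 rect ((477.00225830078125, 7.185577392578125), (256.17706298828125, 150.75277709960938), 79.08016967773438) [[379.0, -104.0], [527.0, -133.0], [575.0, 119.0], [427.0, 147.0]] z [0.0082 0.0166 0.046 ] mean [0.474  0.0181 0.0193]
B stop 278 rect ((408.6238708496094, 21.795196533203125), (253.40957641601562, 10.905535697937012), 79.33049011230469) [[380.0, -102.0], [391.0, -104.0], [437.0, 145.0], [427.0, 147.0]] z [0.0343 0.0443 0.0481] mean [0.4095 0.0327 0.0429]
```

View pics/c.png

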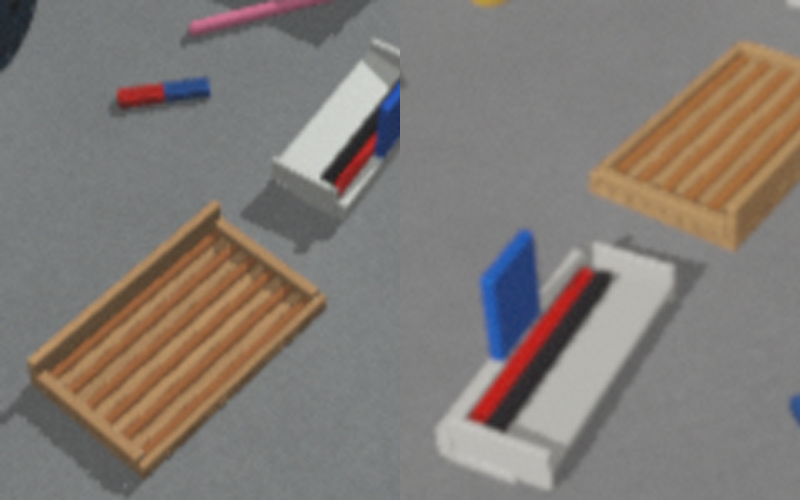

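The crop confirms it: the scoop with the blue handle holds the black rod (in front) and the red rod (at the back wall), and the rack's high wall is on the robot's side. The handle is at about (0.5375, 0.319) with yaw −3.7°. The rack is at about (0.477, 0.006) with yaw −11.2°.

>>> jog_arm(
  series=[
    [[0,0,0,0,0,-0.139,85],[0,0,0,0,0,-0.139,85],[0,0,0,0,0,-0.139,85],[0,0,0,0,0,-0.139,85],[0,0,0,0,0,-0.139,85],[0,0,0,0,0,-0.139,85],[0,0,0,0,0,-0.139,85],[0,0,0,0,0,-0.139,85],[43,13,0,0,0,0,85],[43,13,0,0,0,0,85]],
  ],
)

```text
time_s: 1.1
eef_pos: [0.2523, -0.4458, 0.2303]
eef_rot: [-0.001, 0.73, 0.683, 0.0]
wrist_force: [0.6, -0.3, 0.3]
opening: 0.995
grasp_force: 0.0
```

>>> jog_arm(
  series=[
    [[43,13,0,0,0,0,85],[43,13,0,0,0,0,85],[43,13,0,0,0,0,85],[43,13,0,0,0,0,85],[43,13,0,0,0,0,85],[43,13,0,0,0,0,85],[43,13,0,0,0,0,85],[43,13,0,0,0,0,85],[43,13,0,0,0,0,85],[0,0,0,0,0,0,85]],
  ],
)

```text
time_s: 2.1
eef_pos: [0.3947, -0.063, 0.2311]
eef_rot: [-0.001, 0.727, 0.687, 0.001]
wrist_force: [-0.8, 0.1, 0.3]
opening: 0.995
grasp_force: 0.0
```

```bash
cat >> h.py <<'E'
def go(p,yaw,pitch=0):
    "tool-frame shift (mm), rotvec to pose: tool y along world yaw, pointing down, then scoop pitched by pitch about its y"
    o=ctrl.get_obs(); r=q2r(o["eef_rot"]); c,s=np.cos(yaw),np.sin(yaw)
    T=R.from_matrix(np.array([[-s,c,0],[c,s,0],[0,0,-1]]).T)
    ys=np.array([-s,c,0]); T=R.from_rotvec(-pitch*ys)*T
    p=np.array(p)
    print("t",round(o["time_s"],2),"p",o["eef_pos"].round(4),"shift",(r.inv().apply(p-o["eef_pos"])*1000).round(1),"rot",(r.inv()*T).as_rotvec().round(4),"F",o["wrist_force"].round(1),"grip",round(float(o["grasp_force"]),1),round(float(o["opening"])*85.4,1),"q",o["q"].round(2))
E
python3 -c "
from h import *
go([.5375,.319,.057],-.065)"
```

```text
t 2.1 p [ 0.3947 -0.063   0.2311] shift [389.1 121.  174.8] rot [ 0.0001 -0.0019  0.0086] F [-0.8  0.1  0.3] grip 0.0 84.9 q [-0.46 -0.24  2.02  0.    1.37 -0.4 ]
```

>>> jog_arm(
  series=[
    [[43,13.4,0,0,0,0.004,85],[43,13.4,0,0,0,0.004,85],[43,13.4,0,0,0,0,85],[43,13.4,0,0,0,0,85],[43,13.4,0,0,0,0,85],[43,13.4,0,0,0,0,85],[43,13.4,0,0,0,0,85],[43,13.4,0,0,0,0,85],[43,13.4,0,0,0,0,85],[0,0,30,0,0,0,85]],
  ],
)

```text
time_s: 3.1
eef_pos: [0.5459, 0.3142, 0.205]
eef_rot: [0.002, 0.731, 0.682, 0.005]
wrist_force: [0.1, -0.2, -0.1]
opening: 0.991
grasp_force: 0.0
```

```bash
python3 -c "
from h import *
go([.5375,.319,.057],-.065)
c=cam('wrist');cv2.imwrite('pics/w.png',c['frame']); go([.5375,.319,.057],-.065)"
```

```text
t 3.1 p [0.5459 0.3142 0.205 ] shift [  3.5 -10.  148. ] rot [ 0.0088 -0.005  -0.0038] F [ 0.1 -0.2 -0.1] grip 0.0 84.7 q [0.33 0.32 1.5  0.   1.32 0.4 ]
t 3.15 p [0.5411 0.3105 0.1961] shift [  8.4  -3.6 139.1] rot [-0.0038  0.0016 -0.0046] F [-1.7 -1.3 -4.5] grip 0.0 84.8 q [ 0.33  0.32  1.51 -0.    1.32  0.4 ]
```

View pics/w.png

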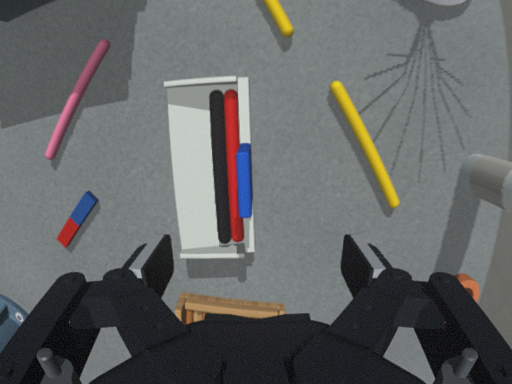

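The wrist view shows the blue handle at (246,180), roughly central between the open fingers, with black and red rods next to it. Descending.

>>> jog_arm(
  series=[
    [[7,-3,20,0,0,-0.004,85],[0,0,20,0,0,0,85],[0,0,20,0,0,0,85],[0,0,20,0,0,0,85],[0,0,15,0,0,0,85],[0,0,0,0,0,0,85],[0,0,0,0,0,0,85],[0,0,0,0,0,0,85],[0,0,0,0,0,0,85],[0,0,0,0,0,0,85]],
  ],
)

```text
time_s: 4.15
eef_pos: [0.5398, 0.3171, 0.1073]
eef_rot: [0.0, 0.731, 0.683, 0.001]
wrist_force: [0.0, 0.4, 0.3]
opening: 0.997
grasp_force: 0.0
```

```bash
python3 -c "
from h import *
go([.5375,.319,.057],-.065)"
```

```text
t 4.15 p [0.5398 0.3171 0.1073] shift [ 1.8 -2.5 50.3] rot [ 0.0015 -0.0006 -0.0029] F [0.  0.4 0.3] grip 0.0 85.1 q [ 0.34  0.42  1.57 -0.    1.15  0.41]
```

>>> jog_arm(
  series=[
    [[1.8,-2.5,17,0,0,-0.003,85],[0,0,17,0,0,0,85],[0,0,16,0,0,0,85],[0,0,0,0,0,0,70],[0,0,0,0,0,0,50],[0,0,0,0,0,0,35],[0,0,0,0,0,0,25],[0,0,0,0,0,0,20],[0,0,0,0,0,0,16],[0,0,0,0,0,0,12]],
  ],
)

```text
time_s: 5.15
eef_pos: [0.5368, 0.3189, 0.0567]
eef_rot: [-0.0, 0.73, 0.684, -0.0]
wrist_force: [-0.2, 0.7, 1.8]
opening: 0.141
grasp_force: 6.5
```

>>> jog_arm(
  series=[
    [[0,0,0,0,0,0,8],[0,0,0,0,0,0,4],[0,0,0,0,0,0,0],[0,0,0,0,0,0,0],[0,0,0,0,0,0,0],[0,0,0,0,0,0,0],[0,0,0,0,0,0,0],[0,0,-5,0,0,0,0],[0,0,-5,0,0,0,0],[0,0,-5,0,0,0,0]],
  ],
)

```text
time_s: 6.15
eef_pos: [0.5365, 0.3186, 0.071]
eef_rot: [-0.0, 0.73, 0.684, -0.0]
wrist_force: [0.6, 0.3, -3.0]
opening: 0.131
grasp_force: 58.6
```

```bash
python3 -c "
from h import *
go([.5375,.319,.057],-.065)
c=cam('side');P=cloud(c);I=c['frame'];np.savez('s.npz',P=P,I=I);cv2.imwrite('pics/s.png',cv2.resize(I[130:300,160:360],(700,595),interpolation=2))"
```

```text
t 6.15 p [0.5365 0.3186 0.071 ] shift [ 0.5  1.  14. ] rot [-0.001   0.0005 -0.0001] F [ 0.6  0.3 -3. ] grip 58.6 11.2 q [ 0.35  0.47  1.59 -0.    1.09  0.41]
```

View pics/s.png

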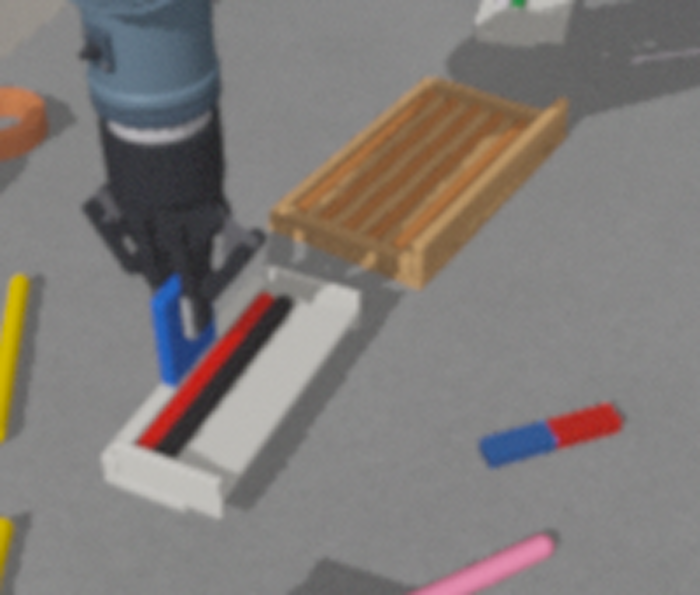

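Firm grip: 59 N at 11.2 mm opening, and both rods are still in the lifted scoop. Next I compute the lift, the traverse and the pre-pour pose.

```bash
cat >> h.py <<'E'
RACK=np.array([.477,.0063,0]); RY=-.1955
def tcp(edge,pitch,tz=.0565):
    "TCP world for scoop floor edge at rack (x,y,z), scoop pitched"
    Q=R.from_rotvec([0,0,RY]); S=Q*R.from_rotvec([0,-pitch,0])
    return RACK+Q.apply(edge)+S.apply([.039+.045,0,tz-.026])
E
python3 -c "
from h import *
for e,p in (((.04,0,.12),0),((.04,0,.12),.14),((.04,0,.048),.14),((.04,0,.048),.36)):
    t=tcp(e,p);print(e,p,t.round(4));go(t,RY,p)"
```

```text
(0.04, 0, 0.12) 0 [ 0.5986 -0.0178  0.1505]
t 6.2 p [0.5372 0.3189 0.0722] shift [-331.9   83.2  -78.3] rot [ 0.0006 -0.0003  0.1304] F [ 0.2 -0.1 -1.8] grip 58.7 11.7 q [ 0.35  0.47  1.59 -0.    1.09  0.41]
(0.04, 0, 0.12) 0.14 [ 0.5937 -0.0168  0.1619]
t 6.2 p [0.5372 0.3189 0.0722] shift [-331.3   78.2  -89.8] rot [-0.1392 -0.0094  0.1302] F [ 0.2 -0.1 -1.8] grip 58.7 11.7 q [ 0.35  0.47  1.59 -0.    1.09  0.41]
(0.04, 0, 0.048) 0.14 [ 0.5937 -0.0168  0.0899]
t 6.2 p [0.5372 0.3189 0.0722] shift [-331.3   78.2  -17.8] rot [-0.1392 -0.0094  0.1302] F [ 0.2 -0.1 -1.8] grip 58.7 11.7 q [ 0.35  0.47  1.59 -0.    1.09  0.41]
(0.04, 0, 0.048) 0.36 [ 0.5828 -0.0147  0.1061]
t 6.2 p [0.5372 0.3189 0.0722] shift [-329.8   67.2  -34. ] rot [-0.3589 -0.0237  0.129 ] F [ 0.2 -0.1 -1.8] grip 58.7 11.7 q [ 0.35  0.47  1.59 -0.    1.09  0.41]
```

>>> jog_arm(
  series=[
    [[0,0,-8,0,0,0,0],[0,0,-16,0,0,0,0],[0,0,-18,0,0,0,0],[0,0,-18,0,0,0,0],[0,0,-12,0,0,0,0],[0,0,-6,0,0,0,0],[-5,1,0,0,0,0,0],[-12,3,0,0,0,0,0],[-18,4.5,0,0,0,0,0],[-22,5.5,0,0,0,0,0]],
  ],
)

```text
time_s: 7.2
eef_pos: [0.5464, 0.2597, 0.1479]
eef_rot: [-0.0, 0.729, 0.684, -0.001]
wrist_force: [-0.8, 0.1, -3.8]
opening: 0.133
grasp_force: 58.6
```

>>> jog_arm(
  series=[
    [[-25,6.3,0,0,0,0,0],[-25,6.3,0,0,0,0,0],[-25,6.3,0,0,0,0,0],[-25,6.3,0,0,0,0,0],[-25,6.3,0,0,0,0,0],[-25,6.3,0,0,0,0,0],[-25,6.3,0,0,0,0,0],[-25,6.3,0,0,0,0,0],[-23,5.8,0,0,0,0,0],[-23,5.8,0,0,0,0,0]],
  ],
)

```text
time_s: 8.2
eef_pos: [0.592, 0.0095, 0.148]
eef_rot: [-0.001, 0.73, 0.683, -0.001]
wrist_force: [0.3, 0.3, -3.7]
opening: 0.132
grasp_force: 58.6
```

>>> jog_arm(
  series=[
    [[-17,4,0,0,0,0,0],[-9,2,0,0,0,0,0],[-3,1,0,0,0,0,0],[0,0,0,0,0,0.026,0],[0,0,0,0,0,0.026,0],[0,0,0,0,0,0.026,0],[0,0,0,0,0,0.026,0],[0,0,0,0,0,0.026,0],[0,0,0,0,0,0,0],[0,0,0,0,0,0,0]],
  ],
)

```text
time_s: 9.2
eef_pos: [0.5982, -0.0178, 0.1493]
eef_rot: [0.0, 0.772, 0.635, 0.0]
wrist_force: [-0.5, 0.4, -3.3]
opening: 0.134
grasp_force: 58.6
```

```bash
python3 -c "
from h import *
e,p=(.04,0,.12),.14
go(tcp(e,p),RY,p)
a=cam('scene');b=cam('side');np.savez('t.npz',A=cloud(a),B=cloud(b),a=a['frame'],b=b['frame'])
cv2.imwrite('pics/t.png',np.hstack([cv2.resize(a['frame'][110:280,170:310],(400,486)),cv2.resize(b['frame'][70:240,220:360],(400,486))]))"
```

```text
t 9.2 p [ 0.5982 -0.0178  0.1493] shift [  0.1  -4.6 -12.6] rot [-1.4e-01 -1.0e-04  8.0e-04] F [-0.5  0.4 -3.3] grip 58.6 11.4 q [-0.23  0.31  1.62 -0.    1.21 -0.03]
```

View pics/t.png

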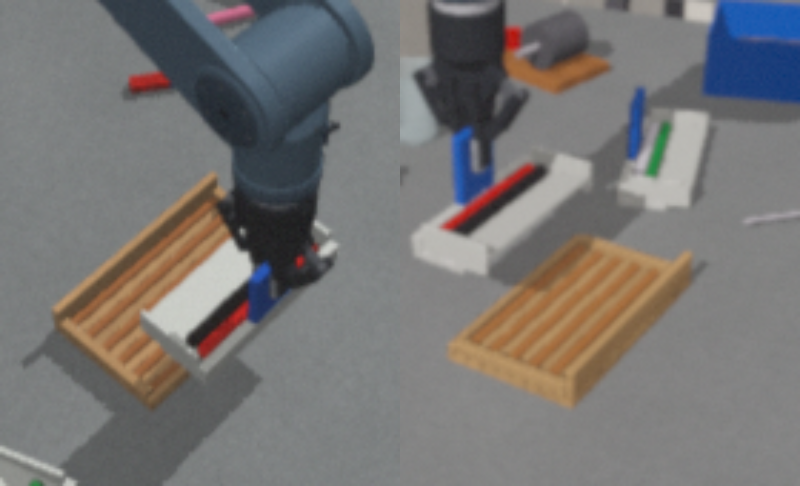

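Both rods are still in the scoop above the rack (scene view). I check the scoop's position in the rack frame numerically, and also compute the tilt rows.

```bash
python3 -c "
from h import *
d=np.load('t.npz')
for n in 'AB':
    P=d[n];I=d[n.lower()];h=cv2.cvtColor(I,cv2.COLOR_BGR2HSV).astype(int)
    L=R.from_rotvec([0,0,-RY]).apply((P-RACK).reshape(-1,3)).reshape(P.shape)*1000
    m=(h[...,1]<60)&(h[...,2]>120)&(L[...,2]>85)&(L[...,2]<140)&(abs(L[...,0]-85)<70)&(abs(L[...,1])<120)
    p=L[m];print(n,len(p),np.percentile(p,[.5,3,97,99.5],axis=0).round(1).tolist())
    e=p[(p[:,0]<44)];print(' front pts z',np.percentile(e[:,2],[5,50,95]).round(1))
    m=(h[...,1]>150)&((h[...,0]<8)|(h[...,0]>172))&(L[...,2]>85)&(abs(L[...,0]-85)<70)
    p=L[m];print(' red',np.percentile(p,[1,50,99],axis=0).round(1).tolist())
# tilt rows with edge fixed
ps=np.linspace(.14,.36,11)
for e,p in (((.04,0,.12),.14),((.04,0,.048),.14)): print(tcp(e,p))
for p,q in zip(ps,ps[1:]):
    Q=R.from_rotvec([0,0,RY]);t=Q.inv().apply(tcp((.04,0,.048),q)-tcp((.04,0,.048),p))
    T=R.from_rotvec([0,-p,0])*R.from_matrix(np.array([[0,1,0],[1,0,0],[0,0,-1.]]).T)
    print((T.inv().apply(t)*1000).round(2))
"
```

```text
A 778 [[40.5, -102.9, 103.2], [42.5, -101.8, 108.7], [129.3, 96.0, 133.1], [131.3, 100.9, 135.6]]
 front pts z [113.9 117.8 120.7]
 red [[102.6, -87.0, 113.2], [111.6, -49.2, 119.4], [141.0, 61.9, 193.4]]
B 973 [[39.8, -101.8, 95.1], [41.2, -99.2, 100.4], [128.1, 102.7, 134.4], [130.8, 104.1, 135.9]]
 front pts z [107.4 119.8 129.2]
 red [[95.4, -75.4, 117.9], [107.2, 1.7, 122.2], [112.8, 73.9, 126.8]]
[ 0.59365669 -0.01680145  0.16192321]
[ 0.59365669 -0.01680145  0.08992321]
[-0.   -0.69 -1.84]
[-0.   -0.69 -1.84]
[-0.   -0.69 -1.84]
[ 0.   -0.69 -1.84]
[-0.   -0.69 -1.84]
[-0.   -0.69 -1.84]
[ 0.   -0.69 -1.84]
[ 0.   -0.69 -1.84]
[-0.   -0.69 -1.84]
[-0.   -0.69 -1.84]
```

The scoop is within about 1 mm of where I expected it. Pre-pitching to 8° and lowering.

>>> jog_arm(
  series=[
    [[0,-0.9,-2.5,-0.028,0,0,0],[0,-0.9,-2.5,-0.028,0,0,0],[0,-0.9,-2.5,-0.028,0,0,0],[0,-0.9,-2.5,-0.028,0,0,0],[0,-0.9,-2.5,-0.028,0,0,0],[0,-1.7,12,0,0,0,0],[0,-2.4,17,0,0,0,0],[0,-2.4,17,0,0,0,0],[0,-1.7,12,0,0,0,0],[0,-0.6,4,0,0,0,0]],
  ],
)

```text
time_s: 10.3
eef_pos: [0.5916, -0.0166, 0.0965]
eef_rot: [0.053, 0.771, 0.633, 0.043]
wrist_force: [0.3, -0.8, -4.6]
opening: 0.135
grasp_force: 58.6
```

```bash
python3 -c "
from h import *
e,p=(.04,0,.048),.14
go(tcp(e,p),RY,p)"
```

```text
t 10.3 p [ 0.5916 -0.0166  0.0965] shift [0.2 1.1 6.8] rot [-0.0036 -0.0002  0.0004] F [ 0.3 -0.8 -4.6] grip 58.6 11.5 q [-0.23  0.29  1.78  0.01  0.94 -0.04]
```

>>> jog_arm(
  series=[
    [[0,1,5,-0.004,0,0,0],[0,0,1,0,0,0,0],[0,-0.7,-1.8,-0.022,0,0,0],[0,-0.7,-1.8,-0.022,0,0,0],[0,-0.7,-1.8,-0.022,0,0,0],[0,-0.7,-1.8,-0.022,0,0,0],[0,-0.7,-1.8,-0.022,0,0,0],[0,-0.7,-1.8,-0.022,0,0,0],[0,-0.7,-1.8,-0.022,0,0,0],[0,-0.7,-1.8,-0.022,0,0,0]],
  ],
)

```text
time_s: 11.3
eef_pos: [0.5862, -0.0155, 0.1061]
eef_rot: [0.124, 0.763, 0.627, 0.102]
wrist_force: [-0.8, 0.2, -3.7]
opening: 0.133
grasp_force: 58.8
```

>>> jog_arm(
  series=[
    [[0,-0.7,-1.8,-0.022,0,0,0],[0,-0.7,-1.8,-0.022,0,0,0],[0,0,0,0,0,0,0],[0,0,0,0,0,0,0],[0,0,0,0,0,0,0],[0,0,0,0,0,0,0],[0,0,0,0,0,0,0],[0,0,0,0,0,0,0],[0,0,0,0,0,0,0],[0,0,0,0,0,0,0]],
  ],
)

```text
time_s: 12.3
eef_pos: [0.5839, -0.0151, 0.1088]
eef_rot: [0.14, 0.76, 0.624, 0.115]
wrist_force: [0.0, -0.2, -2.7]
opening: 0.135
grasp_force: 58.9
```

```bash
python3 -c "
from h import *
e,p=(.04,0,.12),.36
go(tcp(e,p),RY,p)
a=cam('scene');b=cam('side');np.savez('u.npz',A=cloud(a),B=cloud(b),a=a['frame'],b=b['frame'])
cv2.imwrite('pics/u.png',np.hstack([cv2.resize(a['frame'][110:280,170:310],(400,486)),cv2.resize(b['frame'][90:240,220:345],(400,486))]))"
```

```text
t 12.3 p [ 0.5839 -0.0151  0.1088] shift [  0.2  23.6 -65.2] rot [ 0.004  -0.0002  0.0005] F [ 0.  -0.2 -2.7] grip 58.9 11.6 q [-0.24  0.14  1.97  0.02  0.66 -0.06]
```

View pics/u.png

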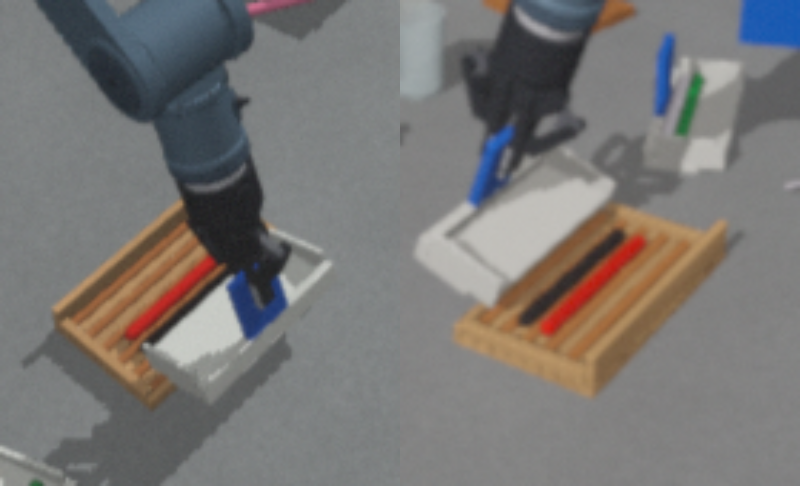

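The scoop is empty. Red (540–640, 240–330) and black (525–620, 235–320 in the side half) lie next to each other in the rack. Lifting straight up and levelling the scoop.

>>> jog_arm(
  series=[
    [[0,2,-5,0,0,0,0],[0,4,-11,0,0,0,0],[0,6,-16,0,0,0,0],[0,6,-16,0,0,0,0],[0,5.6,-17,0,0,0,0],[0,0,0,0.073,0,0,0],[0,0,0,0.073,0,0,0],[0,0,0,0.073,0,0,0],[0,0,0,0.073,0,0,0],[0,0,0,0.072,0,0,0]],
  ],
)

```text
time_s: 13.4
eef_pos: [0.5836, -0.015, 0.1798]
eef_rot: [-0.0, 0.773, 0.635, -0.0]
wrist_force: [-0.3, 0.7, -2.9]
opening: 0.132
grasp_force: 58.9
```

```bash
python3 -c "
from h import *
go([.5375,.319,.18],RY)"
```

```text
t 13.4 p [ 0.5836 -0.015   0.1798] shift [ 3.188e+02 -1.099e+02 -3.000e-01] rot [-0.0003  0.0002  0.0005] F [-0.3  0.7 -2.9] grip 58.9 11.3 q [-0.23  0.25  1.63 -0.    1.26 -0.03]
```

>>> jog_arm(
  series=[
    [[15,-5,0,0,0,0,0],[30,-10,0,0,0,0,0],[40,-14,0,0,0,0,0],[40,-14,0,0,0,0,0],[40,-14,0,0,0,0,0],[40,-14,0,0,0,0,0],[40,-14,0,0,0,0,0],[35,-12,0,0,0,0,0],[25,-8,0,0,0,0,0],[14,-5,0,0,0,0,0]],
  ],
)

```text
time_s: 14.4
eef_pos: [0.5356, 0.3224, 0.1789]
eef_rot: [0.0, 0.772, 0.636, 0.001]
wrist_force: [-0.8, -1.3, -3.5]
opening: 0.135
grasp_force: 59.4
```

>>> jog_arm(
  series=[
    [[0,0,15,0,0,0,0],[0,0,25,0,0,0,0],[0,0,25,0,0,0,0],[0,0,20,0,0,0,0],[0,0,12,0,0,0,0],[0,0,8,0,0,0,0],[0,0,4,0,0,0,0],[0,0,0,0,0,0,0],[0,0,0,0,0,0,0],[0,0,0,0,0,0,0]],
  ],
)

```text
time_s: 15.4
eef_pos: [0.5375, 0.3197, 0.07]
eef_rot: [0.0, 0.773, 0.635, 0.001]
wrist_force: [-0.4, 0.6, -2.3]
opening: 0.13
grasp_force: 59.2
```

```bash
python3 - <<'E'
from h import *
go([.5375,.319,.0575],RY)
a=cam('scene');b=cam('side')
cv2.imwrite('pics/x.png',np.hstack([cv2.resize(a['frame'][110:280,170:310],(400,486)),cv2.resize(b['frame'][120:290,180:345],(400,412)).copy() if 0 else cv2.resize(b['frame'][120:290,190:330],(400,486))]))
for n,c in (('A',a),('B',b)):
    P=cloud(c);h=cv2.cvtColor(c['frame'],cv2.COLOR_BGR2HSV).astype(int)
    L=R.from_rotvec([0,0,-RY]).apply((P-RACK).reshape(-1,3)).reshape(P.shape)*1000
    box=(abs(L[...,0])<62)&(abs(L[...,1])<112)&(L[...,2]>8)&(L[...,2]<45)
    H,S,V=h[...,0],h[...,1],h[...,2]
    for k,m in (('red',((H<6)|(H>173))&(S>170)),('blk',V<50)):
        p=L[m&box]
        if len(p)<9: print(n,k,len(p));continue
        print(n,k,len(p),cv2.minAreaRect(p[:,:2].astype(np.float32)),np.percentile(p[:,2],[5,50,95]).round(1))
E
```

```text
t 15.4 p [0.5375 0.3197 0.07  ] shift [-0.7  0.2 12.5] rot [ 0.0016 -0.0009  0.0006] F [-0.4  0.6 -2.3] grip 59.2 11.1 q [ 0.35  0.47  1.59 -0.    1.08  0.54]
A red 232 ((1.753283977508545, -2.7076034545898438), (174.41690063476562, 15.070849418640137), 89.89935302734375) [17.3 24.4 28.9]
A blk 189 ((27.349733352661133, -2.4353103637695312), (171.8721923828125, 13.9828462600708), 89.64923095703125) [18.1 24.2 29.4]
B red 198 ((-1.3966941833496094, 1.3881912231445312), (14.404521942138672, 178.36363220214844), 0.964046061038971) [18.6 25.4 28.7]
B blk 101 ((20.266178131103516, 5.562904357910156), (166.75904846191406, 8.347443580627441), 88.96903228759766) [21.9 25.1 28. ]
```

View pics/x.png

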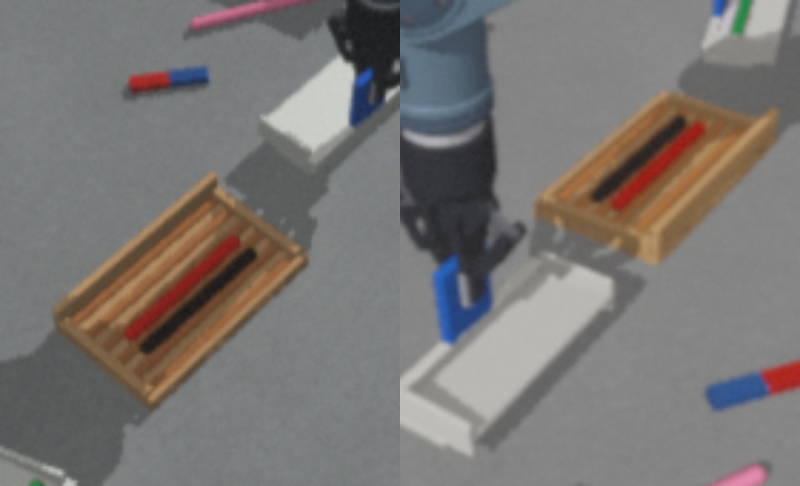

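Red sits in the groove at x=0 and black in the one at x=24. Both tops are about 26 mm up, centred and parallel. Now I set the scoop down: 13 mm slowly, then release gradually.

>>> jog_arm(
  series=[
    [[0,0,4,0,0,0,0],[0,0,3,0,0,0,0],[0,0,2,0,0,0,0],[0,0,1.5,0,0,0,0],[0,0,1,0,0,0,0],[0,0,0.5,0,0,0,0],[0,0,0.5,0,0,0,0],[0,0,0,0,0,0,0],[0,0,0,0,0,0,0],[0,0,0,0,0,0,0]],
  ],
)

```text
time_s: 16.5
eef_pos: [0.5369, 0.3195, 0.0568]
eef_rot: [0.0, 0.773, 0.635, 0.0]
wrist_force: [-1.3, 0.6, 1.0]
opening: 0.132
grasp_force: 59.6
```

```bash
python3 -c "
from h import *
go([.5375,.319,.0565],RY)"
```

```text
t 16.5 p [0.5369 0.3195 0.0568] shift [-0.3  0.7  0.3] rot [ 0.0004 -0.0002  0.0006] F [-1.3  0.6  1. ] grip 59.6 11.3 q [ 0.35  0.49  1.59 -0.    1.06  0.54]
```

>>> jog_arm(
  series=[
    [[0,0,0,0,0,0,12],[0,0,0,0,0,0,16],[0,0,0,0,0,0,22],[0,0,0,0,0,0,30],[0,0,0,0,0,0,45],[0,0,0,0,0,0,60],[0,0,0,0,0,0,75],[0,0,0,0,0,0,75],[0,0,0,0,0,0,75],[0,0,0,0,0,0,75]],
  ],
)

```text
time_s: 17.5
eef_pos: [0.5367, 0.3194, 0.0565]
eef_rot: [-0.0, 0.773, 0.635, 0.0]
wrist_force: [0.1, 0.3, -0.2]
opening: 0.879
grasp_force: 0.0
```

>>> jog_arm(
  series=[
    [[0,0,-8,0,0,0,75],[0,0,-12,0,0,0,75],[0,0,-20,0,0,0,75],[0,0,-25,0,0,0,75],[0,0,-25,0,0,0,75],[0,0,-20,0,0,0,75],[0,0,-10,0,0,0,75],[0,0,0,0,0,0,75],[0,0,0,0,0,0,75],[0,0,0,0,0,0,75]],
  ],
)

```text
time_s: 18.5
eef_pos: [0.5359, 0.3191, 0.175]
eef_rot: [-0.0, 0.773, 0.635, -0.001]
wrist_force: [-0.0, -0.4, -0.1]
opening: 0.88
grasp_force: 0.0
```

```bash
python3 - <<'E'
from h import *
go([.5375,.319,.18],RY)
a=cam('scene');b=cam('side')
cv2.imwrite('pics/y.png',np.hstack([cv2.resize(a['frame'][100:270,190:330],(400,486)),cv2.resize(b['frame'][130:300,180:320],(400,486))]))
E
```

```text
t 18.5 p [0.5359 0.3191 0.175 ] shift [ 0.2  1.6 -5. ] rot [-0.0021  0.0013  0.0005] F [-0.  -0.4 -0.1] grip 0.0 75.2 q [ 0.35  0.34  1.53 -0.    1.28  0.54]
```

View pics/y.png

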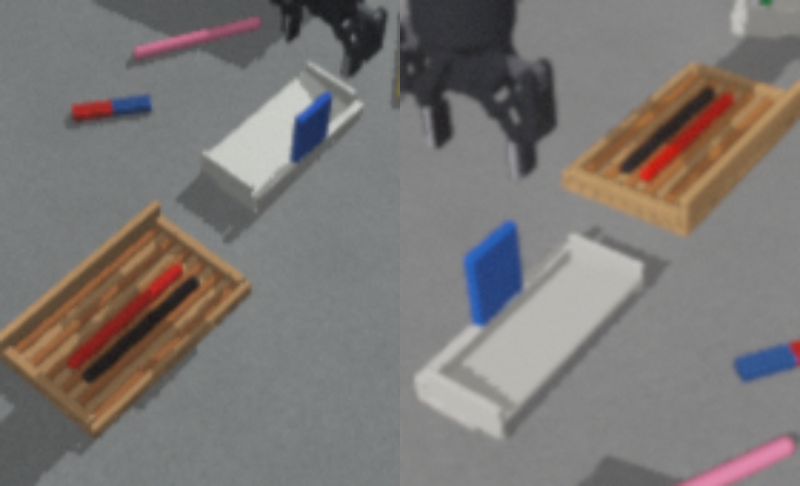

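The scoop stands upright on the bench, clear of the gripper. Both rods are seated in separate grooves, so I hand in.

```bash
python3 -c "
from bench import ctrl
print(ctrl.hand_in())"
```

```text
the job is handed in; nothing more can be done
None
```

The job is handed in (no verdict was returned): the red and black rods lie in separate, adjacent grooves of the rack, and the empty scoop stands upright on the bench, released, after about 18.5 s of the 51 s allowed.

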